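Clear the brush and bracket, then hold the shaker's belt tensioner back for the new belt

ROBOT

A 6-joint arm with a two-finger parallel gripper is mounted at the origin on the work surface. World frame = base frame: x ahead of the robot, y to its left, z up, the work surface at z = 0. Lengths are in m, angles in rad, forces in N, time in s.
With the tool pointing down it reaches from about 0.25 to 0.725 m from the base axis. Payload 4 kg.
Tool frame: the origin (TCP) lies at the very end of the fingers, on their centre line; the grasp point (between the pads) lies 19 mm behind it; z points along the fingers, y is the line along which they close (so a half turn about z gives the same grasp; the last joint's range is limited). The gripper opens to 85 mm and grips with 20 to 120 N. Pads are 22 mm wide; open, the fingers measure 114 mm over their backs; the gripper's body (76 mm by 85 mm) begins 54 mm behind the grasp point. The pads swing forward as they close: fully open they stand 13 mm farther back than shut.
Start: joints at [-1.223, 0.241, 0.005, 1.335, 0, 1.571], TCP at [0.17, -0.47, 0.231] pointing down, gripper open.
Joint ranges: [-2.72, 2.72], [-1.05, 1.87], [-1.09, 1.28], [-1.99, 2.15], [-1.42, 1.44], [-3.14, 3.14]. Speed limits (rad/s): [2.79, 2.79, 3.14, 3.14, 3.14, 3.14].

INTERFACE

Orientations are given as a unit quaternion [x, y, z, w].
In Python, from workcell import telemetry, vision, workorder gives the robot as it stands.
- The arm moves only by the shell command python3 -m inch 'ROWS'. ROWS is JSON, a list of rows, each a list of 3 entries, a list of its own where there are three numbers: the turn, a rotation vector about the tool's x, y, z scaled (see below), then the shift along the tool's x, y, z scaled (see below), then the closure, from -1 (fully open) to 1 (shut). A call has 1 to 10 rows; each row shifts and turns the commanded pose from where the row before left it, along the tool's axes as they then stand; what a row does not reach is not made up. The controller multiplies each number of a shift by 0.3 m and each number of a turn by 360 degrees. A row lasts 1/12 s, in which the tool goes at most 41.7 mm and 7.16 degrees, less where a joint would pass 70% of its speed; a pose out of reach is approached as far as the arm can. A call with a number of a shift or a turn outside -1 to 1 is refused whole. A call with a gripper value outside its range is refused whole. The fingers move at their own pace and stop on an object; the grip force is fixed at half the most. Time passes only in rows, so rows that do not move let the fingers close. It gives the time, the measured TCP pose, the force, the opening and the grip force at its end, in the units of the state.
- telemetry.get_obs(): the state, without advancing time (a new reading comes with each control period).
- vision.camera(name): name is "side" or "top" or "wrist"; returns a dict with "img" (480x640x3 uint8, red, green, blue), "fov_y" (degrees; the focal length in pixels is half the picture's height over the tangent of half this angle, whatever the lens; pixels are square), "cx", "cy" (the principal point, pixels), "pose" (4x4, takes a point from camera to world coordinates). Camera axes: x right, y up, looking along -z (the intrinsics and any distortion apply to the point x, -y, -z); pixel columns grow to the right and rows downward; lengths in m; the calibration is good to about 2 mm. A picture is of the moment at which its call begins. There is no depth.
- workorder.job_done(): hands the job in; it is judged then, once.
The state is a dict: "clock": time; "joint_pos": joint angles; "joint_vel": joint speeds; "tau": joint torques, N m; "eef_pos": TCP position; "tool_rot": TCP orientation; "ft_force": force on the tool from outside, world axes, zero at the start; "ft_torque": the same for the moment, N m; "grip_width": finger opening in m; "grasp_force": force on a finger pad.
Only numpy, scipy, OpenCV 4.12 (cv2) and the standard library are available. Lean on these libraries where they do the work, as an engineer would, in place of code of your own. Each camera call takes 0.05 s, during which the arm holds its last target. There are 200 camera calls.

TASK

The flask shaker's drive is open for a new belt: first lay the brush flat in the long lane of the grey service tray and the flat steel bracket flat in the tray's cross lane, each along its lane, and let them go. Then push the sprung tensioner arm back past the click of its ratchet pawl, on until it is close to its end stop, and finish while holding it there with the gripper, so that the gripper and not the pawl carries the spring and the belt can be slipped on. Leave the other bench things where they are.

Things in the scene. Friction and masses are not known exactly. Their poses are not given: they have to be found in the camera images.
- brush: Flat cleaning brush lying on the bench, 155 long, 12 thick: wooden handle 18 wide, steel ferrule 26 wide, black bristles 24 wide. Origin at the middle of its length, on the underside; x runs along it from handle to bristles (handle from x = -77 to +17), z up. Grip the handle across y at the origin. About 50 g.
- bracket: Flat steel strap bracket lying on the bench, 90 long, 28 wide, 8 thick, round ends with a hole in each. Origin at the middle of the underside, x along its length, z up. About 90 g.
- tray: Grey plastic service tray, fixed, 198 (x) by 206 (y), walls 4 thick and 20 high, floor 4 thick. Long lane along the tray's x on its -y side, the cross lane along the tray's y at its -x +y corner; the third cell, with bolts, is not used. Origin at the middle of the underside.
- long_lane (a point): Centre of the floor of the long lane, the brush's place (190 along the tray's x, 72 across), at the floor's top, 4 above the bench. Axes are the tray's.
- cross_lane (a point): Centre of the floor of the cross lane, the bracket's place (80 along the tray's x, 122 along the tray's y), at the floor's top, 4 above the bench. Axes are the tray's.
- drive: Belt drive of a flask shaker, cover off, fixed: aluminium deck 310 (x, from -130 to +180) by 270 (y), its top 12 above the bench; two steel pulleys 27 high at (70, 95) and (70, -90); white housing 45 high along the far edge from x = 124 on. Origin under the deck, x away from the robot at yaw 0.
- hinge (a point): On the vertical hinge axis of the tensioner arm, at the top of the deck.
- roller (a point): Top centre of the white upright idler roller on the free end of the dark tensioner arm: 32 diameter (rim 36), 28 to 68 above the bench, 120 from the hinge axis; moves with the arm. At rest the arm points to the drive's -x, turned 0.35 rad towards its +y. Push the roller from its +y side towards the drive's -y, 80 to 90 along an arc about the hinge, or grip it from above.
- tensioner (a joint): Angle of the tensioner arm, rad: 0 at rest, grows as it is pushed back (counter-clockwise from above). Sprung back to 0: about 4.5 N at the roller at rest, 10 N at the end, some 3 N more at the click. The pawl clicks in behind the arm's tooth at 0.45 and then keeps the arm from coming back below 0.44; end stop at 0.75.
- pawl (a joint): Slide of the sprung steel pawl at the front of the deck, m: 0 when forward (at rest and when clicked in), pushed out by about 0.007 as the arm's tooth rides over it between about 0.34 and 0.44 rad. It needs no handling.
- flask: Bystander: conical glass flask, 76 in diameter, 108 high; origin at its foot.
- amber_jar: Bystander: small amber glass jar, 56 in diameter, 85 high; origin at its foot.
- beaker: Bystander: glass beaker, 68 in diameter, 80 high; origin at its foot.
- scoop: Bystander: slim steel lab scoop, 170 long, 8 to 18 wide, lying flat; origin at its underside.
- spare_pulley: Bystander: aluminium ring-shaped pulley, 60 in diameter, 20 high, lying flat; origin at its underside.
Not all that is in view belongs to the job. Of the things that look like the brush, take the one that is farthest to the robot's left at the start. Leave any brown look-alike of the bracket alone.

How it is judged:
By the outcome, as a careful person would: the job done as asked, in the order asked, and still so for the second after the job is handed in, while the arm keeps its last pose, push and grip.
It also fails if it takes over 59 s, if anything falls off the work surface, if the arm or the gripper's body presses on something with over 40 N, if the wrist force passes 120 N, or if a joint passes its speed limit or range.

## Working session

There is one attempt and no reset: what is moved stays moved. The work goes in short steps, Python scripts to look and compute and a shell command to move; the robot and the scene stay as the last step left them, time stands still between calls to the robot, and variables do not carry over. Pictures are saved under pics/ and viewed, at most 10 in all, crops included, and the job is handed in when it is done.

```bash
ls; mkdir -p pics; python3 - <<'E'
from workcell import telemetry, vision
import cv2
for n in("top","side"):
    c=vision.camera(n); cv2.imwrite(f"pics/{n}0.png",c["img"][:,:,::-1])
    print({k:v for k,v in c.items() if k!="img"})
print(telemetry.get_obs())
E
```

```text
pics
{'fov_y': 48.11551595432831, 'cx': 313.4548260082279, 'cy': 239.4317889840532, 'pose': array([[ 0.02935048,  0.98565   , -0.16623062,  0.30342373],
       [-0.99945918,  0.02647142, -0.01950934, -0.04221932],
       [-0.01482902,  0.16671332,  0.98589389,  1.18903808],
       [ 0.        ,  0.        ,  0.        ,  1.        ]])}
{'fov_y': 56.63244437820473, 'cx': 325.36002867124694, 'cy': 231.28072921130467, 'pose': array([[-0.83315542,  0.29295522, -0.46907278, -0.04052974],
       [-0.55261413, -0.47423633,  0.68535942,  0.76610964],
       [-0.02167173,  0.83022716,  0.55700376,  0.69369956],
       [ 0.        ,  0.        ,  0.        ,  1.        ]])}
{'clock': 0.1, 'joint_pos': array([-1.22298520e+00,  2.41374744e-01,  3.87440883e-03,  1.33519899e+00,
        3.55386531e-06,  1.57083004e+00]), 'joint_vel': array([-4.87679720e-04,  8.78210234e-04,  2.93714340e-03, -6.92743598e-04,
        8.27475935e-04, -5.31326841e-05]), 'tau': array([ 1.30557321e-03, -3.73137724e+01,  2.53010005e+01,  1.08137439e-02,
        1.22557694e-04, -2.86905220e-06]), 'eef_pos': array([ 0.17023118, -0.46953542,  0.23048934]), 'tool_rot': array([ 9.84918971e-01,  1.73013629e-01, -1.62903745e-04, -9.37451243e-04]), 'ft_force': array([0.13599146, 1.01783148, 0.82414537]), 'ft_torque': array([0.01610863, 0.03145253, 0.0091263 ]), 'grasp_force': 0.0, 'grip_width': 0.08546047910078856}
```

View pics/top0.png

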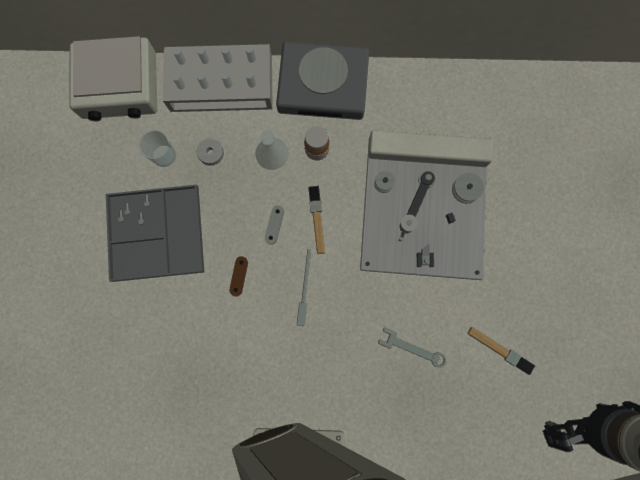

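View pics/side0.png

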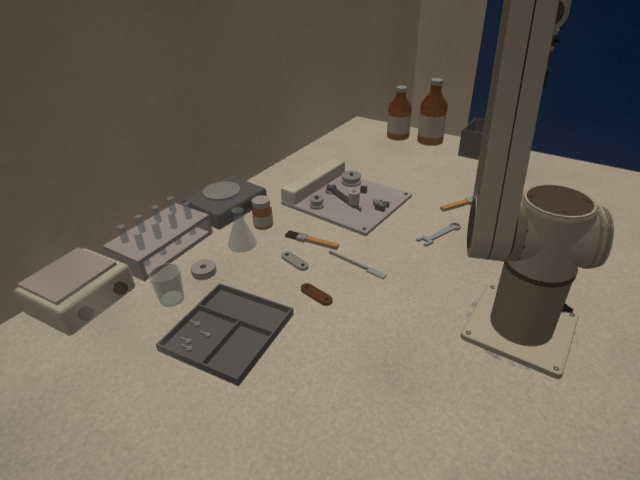

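Top view: two brushes, one at (318,220) and one at (502,350). Image left is the robot's left, so (318,220) is the one meant. There are two brackets: grey steel at (274,225), which is the target, and a brown look-alike at (239,276), to be left alone. The tray is around (155,233) with its long lane on the right (184,230) and its cross lane lower left (137,260). The hinge is at (428,178) and the roller at (408,223). I'll confirm these in one enlarged crop and measure.

```bash
cat > h.py <<'E'
import numpy as np,cv2
from workcell import telemetry, vision
from scipy.spatial.transform import Rotation as R
def ray(c,u,v,z):
    f=240/np.tan(np.radians(c["fov_y"]/2)); P=c["pose"]
    d=P[:3,:3]@np.array([(u-c["cx"])/f,-(v-c["cy"])/f,-1]); o=P[:3,3]
    return o+d*(z-o[2])/d[2]
def proj(c,p):
    f=240/np.tan(np.radians(c["fov_y"]/2)); P=c["pose"]
    q=P[:3,:3].T@(np.asarray(p)-P[:3,3]); return np.array([c["cx"]+f*q[0]/-q[2],c["cy"]-f*q[1]/-q[2]])
def blob(mask,roi):
    x0,y0,x1,y1=roi; m=np.zeros(mask.shape,np.uint8); m[y0:y1,x0:x1]=mask[y0:y1,x0:x1]
    n,l,s,_=cv2.connectedComponentsWithStats(m); i=1+np.argmax(s[1:,4])
    cs,_=cv2.findContours((l==i).astype(np.uint8),0,1); return max(cs,key=len)[:,0,:],s[i,4]
def rect(c,cnt,z):
    w=np.array([ray(c,u,v,z)[:2] for u,v in cnt]); r=cv2.minAreaRect((w*1000).astype(np.float32))
    return r
E
python3 - <<'E'
from h import *
c=vision.camera("top"); im=c["img"]; hsv=cv2.cvtColor(im,cv2.COLOR_RGB2HSV)
crop=im[120:290,95:295]; crop2=im[120:290,295:495]
cv2.imwrite("pics/crop.png",cv2.resize(im[120:300,100:500],None,fx=2,fy=2,interpolation=cv2.INTER_CUBIC)[:,:,::-1])
m=((hsv[...,1]>110)&(hsv[...,2]>90)).astype(np.uint8)
k,a=blob(m,(300,180,335,262)); print("handle",a,rect(c,k,.012),k.min(0),k.max(0))
for n,roi,z,t in(("tray",(95,175,215,290),.02,None),):
    m=((im.max(2)<90)).astype(np.uint8); k,a=blob(m,roi); print(n,a,rect(c,k,z),cv2.minAreaRect(k))
print("brush bg",im[222,290],"brk",im[225,274],im[215,276],"deck",im[250,380])
for n,u,v,z in(("brushtip",314.5,186,.012),("brushend",321,252.5,.012),("hinge",428,178,.035),("roller",408.5,223,.068),("brk",274.5,225,.008),("deckNL",361,270,.012),("deckNR",484,279,.012)): print(n,ray(c,u,v,z).round(4))
E
```

```text
handle 257 ((518.821044921875, -29.277103424072266), (91.43179321289062, 14.195962905883789), 7.88922119140625) [313 212] [323 252]
tray 8138 ((506.95635986328125, 335.43414306640625), (199.6999969482422, 208.83285522460938), 7.546667575836182) ((153.39483642578125, 232.91342163085938), (88.32929229736328, 97.4479751586914), 84.47245788574219)
brush bg [130 130 118] brk [103 107 100] [103 107 100] deck [119 119 115]
brushtip [ 0.6243 -0.0177  0.012 ]
brushend [ 0.473  -0.0365  0.012 ]
hinge [ 0.6426 -0.2688  0.035 ]
roller [ 0.5332 -0.2205  0.068 ]
brk [0.533  0.0694 0.008 ]
deckNL [ 0.4366 -0.1253  0.012 ]
deckNR [ 0.4243 -0.3937  0.012 ]
```

View pics/crop.png

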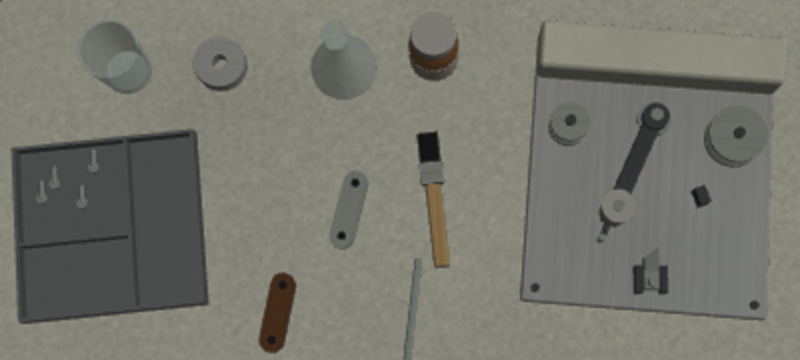

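The crop confirms it. The brush with its orange handle is at full-image (318,220), the grey steel bracket at (274,225) and the brown one at (239,276). The bolts cell is top left, so the tray's +x points up in the image. Moving towards the brush.

```bash
cat >> h.py <<'E'
def to(p,yaw=None):
    """print remaining move to world point p (tool axes, units) and turn about tool z to yaw (deg)"""
    o=telemetry.get_obs(); Q=R.from_quat(o["tool_rot"]); d=Q.inv().apply(np.array(p)-o["eef_pos"])/.3
    X=Q.apply([1,0,0]); y=np.degrees(np.arctan2(X[1],X[0]))
    print("shift",d.round(4),"yaw",y.round(2),"turn",None if yaw is None else round(-((yaw-y+180)%360-180)/360,4),"j",o["joint_pos"].round(2),"F",o["ft_force"].round(1),"w",round(o["grip_width"],4),"g",round(o["grasp_force"],1),"t",round(o["clock"],2),"p",o["eef_pos"].round(4))
E
python3 -m inch '[[[0,0,0],[0.1127,-0.0639,0],-1],[[0,0,0],[0.1127,-0.0639,0],-1],[[0,0,0],[0.1127,-0.0639,0],-1],[[0,0,0],[0.1127,-0.0639,0],-1],[[0,0,0],[0.1127,-0.0639,0],-1],[[0,0,0],[0.1127,-0.0639,0],-1],[[0,0,0],[0.1127,-0.0639,0],-1],[[0,0,0],[0.1127,-0.0639,0],-1],[[0,0,0],[0.1127,-0.0639,0],-1],[[0,0,0],[0.1127,-0.0639,0],-1]]'
python3 -c "
from h import *
to([.549,-.027,.2],7.5)
c=vision.camera('top'); im=c['img']
for a in((281,207),(269,243)):pass
g=((abs(im.astype(int)-[103,107,100]).max(2)<9)).astype(np.uint8)
k,a=blob(g,(260,200,290,248)); print(a,rect(c,k,.008))
"
```

```text
clock: 0.98
eef_pos: [0.4236, -0.1728, 0.2312]
tool_rot: [0.985, 0.173, -0.0, 0.0]
ft_force: [0.9, -0.6, -0.4]
grip_width: 0.0855
grasp_force: 0.0
shift [ 0.5586 -0.3145  0.1039] yaw 19.93 turn 0.0345 j [-0.39  0.16 -0.1   1.31 -0.    2.41] F [ 0.9 -0.6 -0.4] w 0.0855 g 0.0 t 0.98 p [ 0.4236 -0.1728  0.2312]
417 ((533.7493896484375, 70.36735534667969), (27.91199493408203, 89.30087280273438), 77.84941864013672)
```

```bash

python3 -m inch '[[[0,0,-0.0194],[0,0,0],-1],[[0,0,-0.0194],[0,0,0],-1],[[0,0,-0.0194],[0,0,0],-1],[[0,0,-0.0194],[0,0,0],-1],[[0,0,-0.0194],[0,0,0],-1],[[0,0,-0.0194],[0,0,0],-1],[[0,0,-0.0194],[0,0,0],-1],[[0,0,-0.0194],[0,0,0],-1],[[0,0,-0.0194],[0,0,0],-1],[[0,0,-0.0194],[0,0,0],-1]]' >/dev/null
python3 -m inch '[[[0,0,-0.0194],[0,0,0],-1],[[0,0,-0.0194],[0,0,0],-1],[[0,0,-0.0194],[0,0,0],-1],[[0,0,-0.0194],[0,0,0],-1],[[0,0,-0.0194],[0,0,0],-1],[[0,0,-0.0194],[0,0,0],-1],[[0,0,-0.0194],[0,0,0],-1],[[0,0,-0.0194],[0,0,0],-1],[[0,0,-0.0194],[0,0,0],-1],[[0,0,-0.0194],[0,0,0],-1]]' >/dev/null
python3 -m inch '[[[0,0,-0.0194],[0,0,0],-1],[[0,0,-0.0194],[0,0,0],-1],[[0,0,-0.0194],[0,0,0],-1],[[0,0,-0.0194],[0,0,0],-1],[[0,0,0],[0,0,0],-1]]'
python3 -c "
from h import *
to([.549,-.027,.2],-172.5)"
```

```text
clock: 3.12
eef_pos: [0.4226, -0.1747, 0.231]
tool_rot: [-0.067, 0.998, 0.0, -0.0]
ft_force: [0.9, -0.5, -0.4]
grip_width: 0.0853
grasp_force: 0.0
shift [-0.4832  0.4318  0.1033] yaw -172.35 turn 0.0004 j [-0.39  0.16 -0.1   1.31 -0.   -0.53] F [ 0.9 -0.5 -0.4] w 0.0853 g 0.0 t 3.12 p [ 0.4226 -0.1747  0.231 ]
```

```bash

python3 -m inch '[[[0,0,0],[-0.0966,0.0864,0.0207],-0.3],[[0,0,0],[-0.0966,0.0864,0.0207],-0.3],[[0,0,0],[-0.0966,0.0864,0.0207],-0.3],[[0,0,0],[-0.0966,0.0864,0.0207],-0.3],[[0,0,0],[-0.0966,0.0864,0.0207],-0.3],[[0,0,0],[0,0,0],-0.3],[[0,0,0],[0,0,0],-0.3]]'
python3 -c "
from h import *
to([.549,-.027,.1],-172.5)
c=vision.camera('wrist'); im=c['img']; cv2.imwrite('pics/w1.png',im[:,:,::-1]); print(c['pose'].round(3))
for p in ([.549,-.027,.012],[.473,-.0365,.012],[.6243,-.0177,.012],[.5337,.0704,.008]): print(proj(c,p).round(0))
hsv=cv2.cvtColor(im,cv2.COLOR_RGB2HSV); m=((hsv[...,1]>110)&(hsv[...,2]>90)).astype(np.uint8)
k,a=blob(m,(0,0,640,480)); print(a,k.min(0),k.max(0),rect(c,k,.012))
"
```

```text
clock: 3.7
eef_pos: [0.5498, -0.0255, 0.1988]
tool_rot: [-0.066, 0.998, 0.0, -0.001]
ft_force: [-0.8, 0.5, 0.3]
grip_width: 0.0554
grasp_force: 0.0
shift [ 0.0023 -0.0045  0.3293] yaw -172.4 turn 0.0003 j [-0.05  0.36  0.08  1.3  -0.   -0.18] F [-0.8  0.5  0.3] w 0.0554 g 0.0 t 3.7 p [ 0.5498 -0.0255  0.1988]
[[-0.133 -0.952 -0.276  0.48 ]
 [ 0.991 -0.128 -0.036 -0.036]
 [-0.001 -0.279  0.96   0.342]
 [ 0.     0.     0.     1.   ]]
[320. 217.]
[321. 132.]
[320. 291.]
[424. 213.]
366 [277 369] [306 398] ((735.1920166015625, -40.28447723388672), (20.52701759338379, 42.09259033203125), 46.29887771606445)
```

View pics/w1.png

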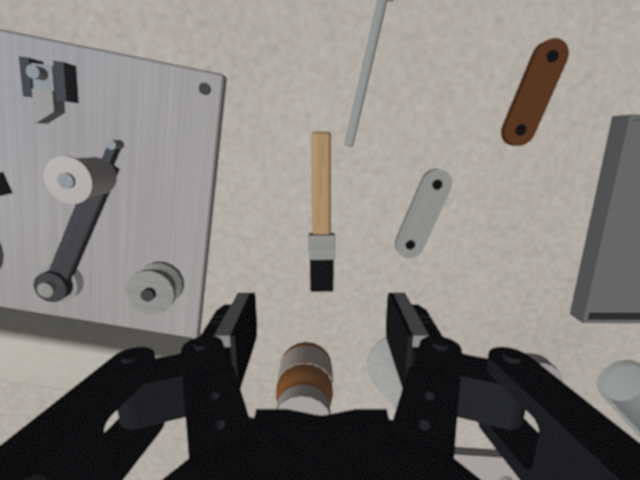

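The wrist view shows the brush at (321,132)–(321,291), exactly where predicted and centred between the fingers. The bracket is at (424,213). Descending to grasp.

```bash

python3 -m inch '[[[0,0,0],[0.0023,-0.0045,0.12],-0.1],[[0,0,0],[0,0,0.13],-0.1],[[0,0,0],[0,0,0.13],-0.1],[[0,0,0],[0,0,0.13],-0.1],[[0,0,0],[0,0,0.1],-0.1],[[0,0,0],[0,0,0.035],-0.1],[[0,0,0],[0,0,0],-0.1]]'
python3 -m inch '[[[0,0,0],[0,0,0],1],[[0,0,0],[0,0,0],1],[[0,0,0],[0,0,0],1],[[0,0,0],[0,0,0],1],[[0,0,0],[0,0,0],1],[[0,0,0],[0,0,0],1]]'
python3 -c "
from h import *
to([.549,-.027,.1],-172.5)"
```

```text
clock: 4.33
eef_pos: [0.5458, -0.0297, 0.0044]
tool_rot: [-0.064, 0.998, 0.0, -0.003]
ft_force: [0.2, -0.7, -0.5]
grip_width: 0.0474
grasp_force: 0.0
clock: 4.83
eef_pos: [0.5514, -0.029, 0.0097]
tool_rot: [-0.066, 0.998, -0.001, 0.003]
ft_force: [-1.5, -1.3, 7.4]
grip_width: 0.0145
grasp_force: 58.6
shift [ 0.0053  0.0071 -0.3009] yaw -172.47 turn 0.0001 j [-0.05  0.53 -0.19  0.85 -0.   -0.18] F [-1.5 -1.3  7.4] w 0.0145 g 58.6 t 4.83 p [ 0.5514 -0.029   0.0097]
```

```bash

python3 -m inch '[[[0,0,0],[0,0,-0.08],1],[[0,0,0],[0,0,-0.13],1],[[0,0,0],[0,0,-0.13],1],[[0,0,0],[0,0,0],1]]'
python3 -c "
from h import *
to([.514,.2735,.13],-172.5)
c=vision.camera('wrist'); im=c['img']; cv2.imwrite('pics/w2.png',im[:,:,::-1])
c=vision.camera('top'); cv2.imwrite('pics/t2.png',c['img'][:,:,::-1])
"
```

```text
clock: 5.17
eef_pos: [0.5551, -0.0288, 0.1183]
tool_rot: [-0.066, 0.998, -0.001, 0.008]
ft_force: [1.9, 0.3, 0.7]
grip_width: 0.0149
grasp_force: 58.6
shift [ 0.0029  1.0167 -0.0422] yaw -172.45 turn 0.0001 j [-0.05  0.41 -0.06  1.08  0.   -0.18] F [1.9 0.3 0.7] w 0.0149 g 58.6 t 5.17 p [ 0.5551 -0.0288  0.1183]
```

View pics/w2.png

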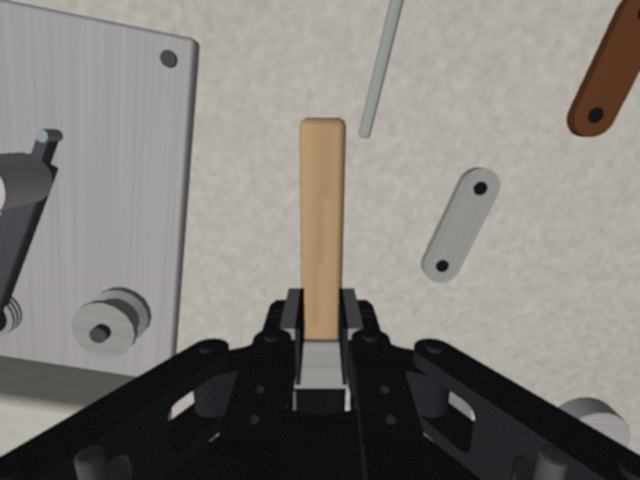

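```bash

python3 -m inch '[[[0,0,0],[0,0,0],1],[[0,0,0],[0,0,0],1]]'
python3 -c "
from h import *
to([.514,.2735,.13],-172.5)
c=vision.camera('wrist');im=c['img']
print(proj(c,[.549,-.027,.1]))"
```

```text
clock: 5.43
eef_pos: [0.5479, -0.0284, 0.1076]
tool_rot: [-0.066, 0.998, 0.0, -0.001]
ft_force: [1.0, -0.4, -0.2]
grip_width: 0.0148
grasp_force: 58.6
shift [-0.02    1.0125 -0.0741] yaw -172.45 turn 0.0001 j [-0.05  0.42 -0.07  1.08  0.   -0.18] F [ 1.  -0.4 -0.2] w 0.0148 g 58.6 t 5.43 p [ 0.5479 -0.0284  0.1076]
[325.19169426 301.90399978]
```

```bash

python3 -m inch '[[[0,0,0],[-0.0025,0.1266,0],1],[[0,0,0],[-0.0025,0.1266,0],1],[[0,0,0],[-0.0025,0.1266,0],1],[[0,0,0],[-0.0025,0.1266,0],1],[[0,0,0],[-0.0025,0.1266,0],1],[[0,0,0],[-0.0025,0.1266,0],1],[[0,0,0],[-0.0025,0.1266,0],1],[[0,0,0],[-0.0025,0.1266,0],1],[[0,0,0],[0,0,0],1],[[0,0,0],[0,0,0],1]]'
python3 -c "
from h import *
to([.514,.2735,.0125],-172.5)
c=vision.camera('wrist');im=c['img'].copy()
T=np.array([.506,.336]);a=np.radians(7.5);M=np.array([[np.cos(a),-np.sin(a)],[np.sin(a),np.cos(a)]])
L=[(-99,-103),(99,-103),(99,103),(-99,103)]
for x,y in L+[(-95,-27),(95,-27),(-15,-23),(-15,99),(-95,-23)]:
    p=proj(c,[*(T+M@np.array([x,y])/1000),.02]); 
    if abs(p).max()<2000: cv2.circle(im,tuple(int(v) for v in p),3,(255,0,0),-1)
cv2.imwrite('pics/w3.png',im[:,:,::-1])"
```

```text
clock: 6.32
eef_pos: [0.5136, 0.2752, 0.1069]
tool_rot: [-0.068, 0.998, -0.001, -0.001]
ft_force: [-0.3, 0.6, -0.2]
grip_width: 0.0147
grasp_force: 58.7
shift [-0.0012 -0.0055  0.3148] yaw -172.21 turn 0.0008 j [ 0.49  0.48  0.03  1.12 -0.    0.36] F [-0.3  0.6 -0.2] w 0.0147 g 58.7 t 6.32 p [0.5136 0.2752 0.1069]
```

View pics/w3.png

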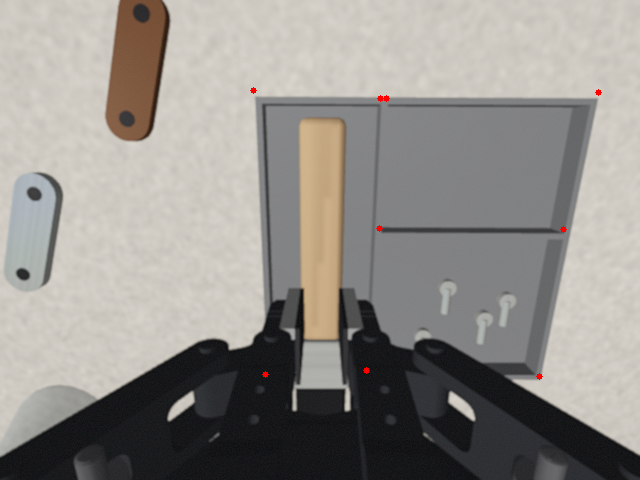

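The view shows the brush over the long lane: handle end at (322,120), lane between columns 264 and 374. The tray edges are within about 3 mm of my prediction. Lowering.

```bash

python3 -m inch '[[[0,0,0.0008],[0.001,-0.0055,0.1],1],[[0,0,0],[0,0,0.1],1],[[0,0,0],[0,0,0.06],1],[[0,0,0],[0,0,0.03],1],[[0,0,0],[0,0,0.01],1],[[0,0,0],[0,0,0],1],[[0,0,0],[0,0,0],1],[[0,0,0],[0,0,0],1]]'
python3 -c "
from h import *
to([.514,.2735,.0125],-172.5)"
```

```text
clock: 7.03
eef_pos: [0.5164, 0.2721, 0.0203]
tool_rot: [-0.063, 0.998, 0.001, 0.001]
ft_force: [-0.0, -0.1, -0.8]
grip_width: 0.0145
grasp_force: 58.7
shift [0.0075 0.0057 0.0261] yaw -172.78 turn -0.0008 j [ 0.48  0.57 -0.08  0.92 -0.    0.36] F [-0.  -0.1 -0.8] w 0.0145 g 58.7 t 7.03 p [0.5164 0.2721 0.0203]
```

```bash

python3 -m inch '[[[0,0,0],[0,0,0.01],1],[[0,0,0],[0,0,0.008],1],[[0,0,0],[0,0,0],1],[[0,0,0],[0,0,0],1],[[0,0,0],[0,0,0],1],[[0,0,0],[0,0,0],1],[[0,0,0],[0,0,0],1]]'
python3 -c "
from h import *
to([.514,.2735,.0125],-172.5)"
```

```text
clock: 7.62
eef_pos: [0.5155, 0.2721, 0.0138]
tool_rot: [-0.063, 0.998, 0.0, 0.001]
ft_force: [0.5, 0.9, 1.6]
grip_width: 0.0146
grasp_force: 59.2
shift [0.0045 0.0053 0.0044] yaw -172.74 turn -0.0007 j [ 0.49  0.58 -0.09  0.9   0.    0.36] F [0.5 0.9 1.6] w 0.0146 g 59.2 t 7.62 p [0.5155 0.2721 0.0138]
```

```bash

python3 -m inch '[[[0,0,0],[0,0,0.007],1],[[0,0,0],[0,0,0],1],[[0,0,0],[0,0,0],1],[[0,0,0],[0,0,0],1]]'
python3 -m inch '[[[0,0,0],[0,0,0],0.25],[[0,0,0],[0,0,0],0.25],[[0,0,0],[0,0,0],0.25],[[0,0,0],[0,0,0],0.25]]'
python3 -m inch '[[[0,0,0],[0,0,-0.03],0.25],[[0,0,0],[0,0,-0.1],0.25],[[0,0,0],[0,0,-0.1],0.25],[[0,0,0],[0,0,-0.1],0.25],[[0,0,0],[0,0,-0.07],0.25],[[0,0,0],[0,0,0],0.25],[[0,0,0],[0,0,0],0]]'
python3 -c "
from h import *
to([.5337,.0704,.13],168)
c=vision.camera('top'); cv2.imwrite('pics/t4.png',c['img'][:,:,::-1])"
```

```text
clock: 7.95
eef_pos: [0.5156, 0.2721, 0.0137]
tool_rot: [-0.063, 0.998, 0.0, 0.001]
ft_force: [-3.5, -1.2, 14.5]
grip_width: 0.0143
grasp_force: 61.2
clock: 8.28
eef_pos: [0.5144, 0.2715, 0.0106]
tool_rot: [-0.063, 0.998, -0.0, -0.001]
ft_force: [0.4, -0.1, -0.9]
grip_width: 0.0323
grasp_force: 0.0
clock: 8.87
eef_pos: [0.5161, 0.2724, 0.1333]
tool_rot: [-0.063, 0.998, 0.001, 0.002]
ft_force: [0.5, 0.2, -0.3]
grip_width: 0.0419
grasp_force: 0.0
shift [ 0.0269 -0.6753  0.0099] yaw -172.74 turn 0.0535 j [0.49 0.46 0.06 1.17 0.   0.36] F [ 0.5  0.2 -0.3] w 0.0419 g 0.0 t 8.87 p [0.5161 0.2724 0.1333]
```

```bash

python3 -m inch '[[[0,0,0],[0.0045,-0.1126,0],0],[[0,0,0],[0.0045,-0.1126,0],0],[[0,0,0],[0.0045,-0.1126,0],0],[[0,0,0],[0.0045,-0.1126,0],0],[[0,0,0],[0.0045,-0.1126,0],0],[[0,0,0],[0.0045,-0.1126,0],0],[[0,0,0.0178],[0,0,0],-0.2],[[0,0,0.0178],[0,0,0],-0.2],[[0,0,0.0179],[0,0,0],-0.2],[[0,0,0],[0,0,0],-0.2]]'
python3 -m inch '[[[0,0,0],[0,0,0],-0.2],[[0,0,0],[0,0,0],-0.2]]'
python3 -c "
from h import *
to([.5337,.0704,.006],167.85)
c=vision.camera('wrist');im=c['img'];hsv=cv2.cvtColor(im,cv2.COLOR_RGB2HSV)
print([proj(c,[.5337+s*.045*np.cos(.212),.0704-s*.045*np.sin(.212),.008]).round(0) for s in(-1,0,1)])
t=vision.camera('top')['img']
cv2.imwrite('pics/c5.png',np.hstack([im[:,:,::-1][::1,::1][:,120:520],cv2.resize(t[170:300,95:215],(400,433))[:,:,::-1].copy() if 0 else cv2.copyMakeBorder(cv2.resize(t[170:300,95:215],(400,433)),0,47,0,0,0)[:,:,::-1]]))"
```

```text
clock: 9.75
eef_pos: [0.5312, 0.069, 0.1293]
tool_rot: [0.106, 0.994, -0.0, -0.002]
ft_force: [-0.4, -0.5, -0.0]
grip_width: 0.0515
grasp_force: 0.0
clock: 9.92
eef_pos: [0.5319, 0.0698, 0.1302]
tool_rot: [0.103, 0.995, -0.0, -0.001]
ft_force: [1.0, -0.2, 0.6]
grip_width: 0.0515
grasp_force: 0.0
shift [-0.0065  0.0036  0.414 ] yaw 168.15 turn 0.0008 j [ 0.13  0.38 -0.08  1.12 -0.    0.34] F [ 1.  -0.2  0.6] w 0.0515 g 0.0 t 9.92 p [0.5319 0.0698 0.1302]
[array([324., 178.]), array([323., 237.]), array([323., 291.])]
```

View pics/c5.png

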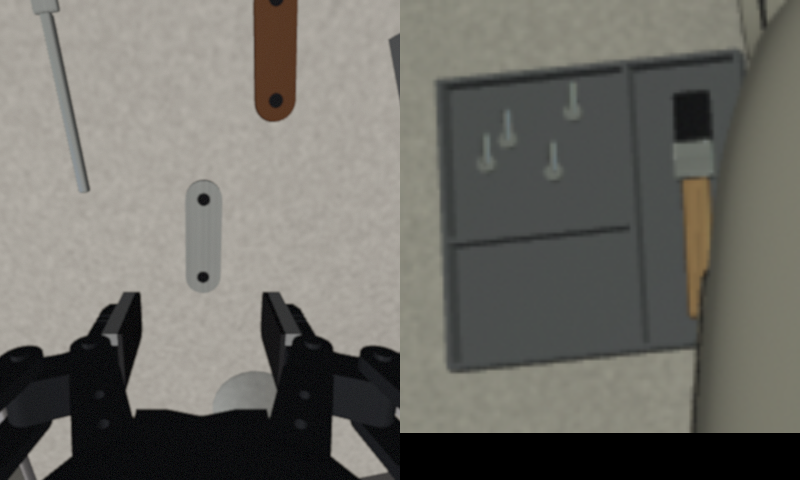

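The brush lies in the long lane and the bracket is where predicted, (323,180)–(323,291). Grasping it.

```bash

python3 -m inch '[[[0,0,0.0008],[-0.0055,0.003,0.1],-0.1],[[0,0,0],[0,0,0.13],-0.1],[[0,0,0],[0,0,0.1],-0.1],[[0,0,0],[0,0,0.06],-0.1],[[0,0,0],[0,0,0.032],-0.1],[[0,0,0],[0,0,0],-0.1],[[0,0,0],[0,0,0],-0.1],[[0,0,0],[0,0,0],-0.1]]'
python3 -m inch '[[[0,0,0],[0,0,0],1],[[0,0,0],[0,0,0],1],[[0,0,0],[0,0,0],1],[[0,0,0],[0,0,0],1],[[0,0,0],[0,0,0],1],[[0,0,0],[0,0,0],1]]'
python3 -m inch '[[[0,0,0],[0,0,-0.08],1],[[0,0,0],[0,0,-0.13],1],[[0,0,0],[0,0,-0.13],1],[[0,0,0],[0,0,0],1],[[0,0,0],[0,0,0],1],[[0,0,0],[0,0,0],1]]'
python3 -c "
from h import *
to([.4475,.3665,.105],97.5)"
```

```text
clock: 10.68
eef_pos: [0.5359, 0.0705, 0.0062]
tool_rot: [0.107, 0.994, 0.0, 0.001]
ft_force: [-0.2, -0.0, -0.8]
grip_width: 0.0469
grasp_force: 0.0
clock: 11.18
eef_pos: [0.5359, 0.0704, 0.0068]
tool_rot: [0.107, 0.994, 0.0, 0.002]
ft_force: [-0.7, -0.2, 4.8]
grip_width: 0.0236
grasp_force: 58.6
clock: 11.68
eef_pos: [0.5344, 0.0702, 0.1072]
tool_rot: [0.107, 0.994, 0.0, 0.001]
ft_force: [-0.2, -0.5, -0.6]
grip_width: 0.0231
grasp_force: 58.9
shift [0.4934 0.9033 0.0071] yaw 167.71 turn 0.195 j [ 0.13  0.4  -0.11  1.06 -0.    0.35] F [-0.2 -0.5 -0.6] w 0.0231 g 58.9 t 11.68 p [0.5344 0.0702 0.1072]
```

```bash

python3 -m inch '[[[0,0,0],[0.0617,0.1129,0],1],[[0,0,0],[0.0617,0.1129,0],1],[[0,0,0],[0.0617,0.1129,0],1],[[0,0,0],[0.0617,0.1129,0],1],[[0,0,0],[0.0617,0.1129,0],1],[[0,0,0],[0.0617,0.1129,0],1],[[0,0,0],[0.0617,0.1129,0],1],[[0,0,0],[0.0617,0.1129,0],1]]' >/dev/null
python3 -m inch '[[[0,0,0.0195],[0,0,0],1],[[0,0,0.0195],[0,0,0],1],[[0,0,0.0195],[0,0,0],1],[[0,0,0.0195],[0,0,0],1],[[0,0,0.0195],[0,0,0],1],[[0,0,0.0195],[0,0,0],1],[[0,0,0.0195],[0,0,0],1],[[0,0,0.0195],[0,0,0],1],[[0,0,0.0195],[0,0,0],1],[[0,0,0.0195],[0,0,0],1]]' >/dev/null
python3 -m inch '[[[0,0,0],[0,0,0],1],[[0,0,0],[0,0,0],1],[[0,0,0],[0,0,0],1]]'
python3 -c "
from h import *
to([.4475,.3665,.013],97.5)
c=vision.camera('wrist');im=c['img'];cv2.imwrite('pics/w6.png',im[:,:,::-1])"
```

```text
clock: 13.43
eef_pos: [0.4468, 0.366, 0.1055]
tool_rot: [0.658, 0.753, -0.001, -0.0]
ft_force: [0.8, -0.1, -0.9]
grip_width: 0.0228
grasp_force: 59.0
shift [0.0017 0.0032 0.3082] yaw 97.65 turn 0.0004 j [0.69 0.47 0.01 1.11 0.   2.12] F [ 0.8 -0.1 -0.9] w 0.0228 g 59.0 t 13.43 p [0.4468 0.366  0.1055]
```

View pics/w6.png

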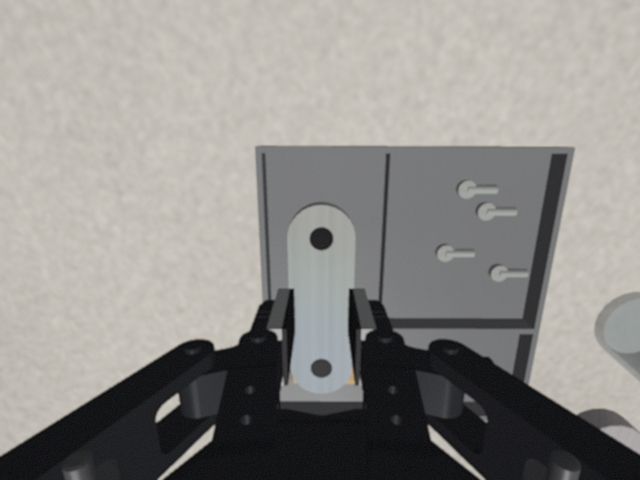

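The view shows the bracket, (321,204)–(321,392), aligned over the cross lane, whose walls are at columns 266 and 383. Lowering.

```bash

python3 -m inch '[[[0,0,0.0004],[0.0017,0.0045,0.1],1],[[0,0,0],[0,0,0.1],1],[[0,0,0],[0,0,0.06],1],[[0,0,0],[0,0,0.03],1],[[0,0,0],[0,0,0.015],1],[[0,0,0],[0,0,0.007],1],[[0,0,0],[0,0,0],1],[[0,0,0],[0,0,0],1],[[0,0,0],[0,0,0],1]]'
python3 -c "
from h import *
to([.4475,.3665,.011],97.5)"
```

```text
clock: 14.23
eef_pos: [0.4496, 0.3679, 0.0145]
tool_rot: [0.66, 0.751, 0.001, 0.0]
ft_force: [0.1, 0.0, -1.2]
grip_width: 0.0233
grasp_force: 59.0
shift [-0.0039 -0.0076  0.0116] yaw 97.37 turn -0.0004 j [ 0.69  0.57 -0.09  0.9  -0.    2.13] F [ 0.1  0.  -1.2] w 0.0233 g 59.0 t 14.23 p [0.4496 0.3679 0.0145]
```

```bash

python3 -m inch '[[[0,0,0],[0,0,0.006],1],[[0,0,0],[0,0,0.006],1],[[0,0,0],[0,0,0],1],[[0,0,0],[0,0,0],1],[[0,0,0],[0,0,0],1]]'
python3 -m inch '[[[0,0,0],[0,0,0],0.1],[[0,0,0],[0,0,0],0.1],[[0,0,0],[0,0,0],0.1],[[0,0,0],[0,0,0],0.1]]'
python3 -m inch '[[[0,0,0],[0,0,-0.03],0.1],[[0,0,0],[0,0,-0.1],0.1],[[0,0,0],[0,0,-0.1],0.1],[[0,0,0],[0,0,-0.13],0.1],[[0,0,0],[0,0,-0.13],0.1],[[0,0,0],[0,0,0],0.1],[[0,0,0],[0,0,0],0]]'
python3 -c "
from h import *
to([.533,-.22,.16],97.5)"
```

```text
clock: 14.65
eef_pos: [0.4494, 0.3678, 0.0108]
tool_rot: [0.66, 0.751, 0.001, 0.0]
ft_force: [-0.5, -0.2, 5.4]
grip_width: 0.0231
grasp_force: 61.7
clock: 14.98
eef_pos: [0.4485, 0.3671, 0.0092]
tool_rot: [0.66, 0.751, -0.0, -0.0]
ft_force: [0.2, 0.3, -0.7]
grip_width: 0.0386
grasp_force: 0.0
clock: 15.57
eef_pos: [0.4505, 0.3687, 0.1606]
tool_rot: [0.66, 0.751, 0.004, 0.001]
ft_force: [-0.0, -0.3, -1.6]
grip_width: 0.0425
grasp_force: 0.0
shift [-1.9814  0.0211 -0.0064] yaw 97.37 turn -0.0004 j [0.69 0.43 0.09 1.22 0.   2.13] F [-0.  -0.3 -1.6] w 0.0425 g 0.0 t 15.57 p [0.4505 0.3687 0.1606]
```

```bash

python3 -m inch '[[[0,0,0],[-0.132,0.0014,0],0],[[0,0,0],[-0.132,0.0014,0],0],[[0,0,0],[-0.132,0.0014,0],0],[[0,0,0],[-0.132,0.0014,0],0],[[0,0,0],[-0.132,0.0014,0],0],[[0,0,0],[-0.132,0.0014,0],0],[[0,0,0],[-0.132,0.0014,0],0],[[0,0,0],[-0.132,0.0014,0],0],[[0,0,0],[-0.132,0.0014,0],0],[[0,0,0],[-0.132,0.0014,0],0]]' >/dev/null
python3 -m inch '[[[0,0,0],[-0.132,0.0014,0],0],[[0,0,0],[-0.132,0.0014,0],0],[[0,0,0],[-0.132,0.0014,0],0],[[0,0,0],[-0.132,0.0014,0],0],[[0,0,-0.0191],[0,0,0],-1],[[0,0,-0.0191],[0,0,0],-1],[[0,0,-0.0191],[0,0,0],-1],[[0,0,-0.0191],[0,0,0],-1]]' >/dev/null
python3 -m inch '[[[0,0,-0.0191],[0,0,0],-0.4],[[0,0,-0.0191],[0,0,0],-0.4],[[0,0,-0.0191],[0,0,0],-0.4],[[0,0,-0.0191],[0,0,0],-0.4],[[0,0,-0.0191],[0,0,0],-0.4],[[0,0,-0.0191],[0,0,0],-0.4],[[0,0,-0.0191],[0,0,0],-0.4],[[0,0,-0.0191],[0,0,0],-0.4],[[0,0,0],[0,0,0],-0.4],[[0,0,0],[0,0,0],-0.4]]'
python3 -m inch '[[[0,0,0],[0,0,0],-0.4],[[0,0,0],[0,0,0],-0.4]]' >/dev/null
python3 -c "
from h import *
to([.533,-.22,.038],180)
c=vision.camera('wrist');im=c['img'].copy();t=vision.camera('top')['img']
cv2.circle(im,tuple(proj(c,[.5332,-.2205,.068]).astype(int)),4,(255,0,0),-1)
cv2.circle(im,tuple(proj(c,[.6439,-.2668,.035]).astype(int)),4,(0,255,0),-1)
print(proj(c,[.5332,-.2205,.068]),proj(c,[.5332,-.2005,.068]))
cv2.imwrite('pics/c7.png',np.hstack([im[:,120:520],cv2.copyMakeBorder(cv2.resize(t[170:300,95:215],(400,433)),0,47,0,0,0)])[:,:,::-1])"
```

```text
clock: 17.9
eef_pos: [0.5247, -0.1816, 0.1553]
tool_rot: [0.003, 1.0, 0.0, -0.001]
ft_force: [0.6, 0.9, 0.9]
grip_width: 0.06
grasp_force: 0.0
shift [-0.0267 -0.1274  0.3933] yaw 179.78 turn -0.0006 j [-0.33  0.39  0.02  1.2  -0.   -0.33] F [ 0.   0.6 -0.2] w 0.0595 g 0.0 t 18.07 p [ 0.5253 -0.1818  0.156 ]
[265.42599242 259.14488505] [294.65814566 259.06772131]
```

View pics/c7.png

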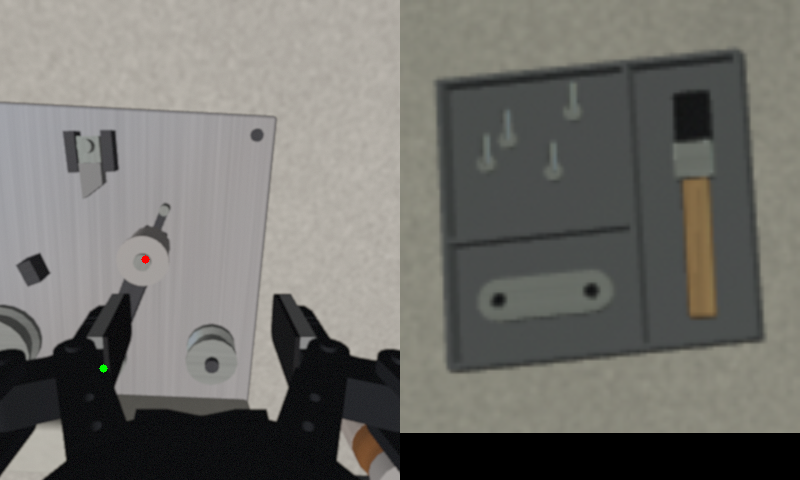

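Right: the brush and the bracket both lie flat in their lanes. Left: the roller centre is at crop (142,262), 2 mm from my estimate, so I've corrected it to (0.535, −0.2225). Going down around the roller.

```bash

python3 -m inch '[[[0,0,0],[-0.0161,-0.0678,0],-0.4],[[0,0,0],[-0.0162,-0.0678,0],-0.4],[[0,0,0],[0,0,0],-0.4],[[0,0,0],[0,0,0.1],-0.4],[[0,0,0],[0,0,0.1],-0.4],[[0,0,0],[0,0,0.1],-0.4],[[0,0,0],[0,0,0.06],-0.4],[[0,0,0],[0,0,0.025],-0.4],[[0,0,0],[0,0,0],-0.4],[[0,0,0],[0,0,0],-0.4]]'
python3 -m inch '[[[0,0,0],[0,0,0],1],[[0,0,0],[0,0,0],1],[[0,0,0],[0,0,0],1],[[0,0,0],[0,0,0],1],[[0,0,0],[0,0,0],1],[[0,0,0],[0,0,0],1]]'
python3 -c "
from h import *
to([.535,-.2225,.04],180)"
```

```text
clock: 19.0
eef_pos: [0.5355, -0.2225, 0.0415]
tool_rot: [0.001, 1.0, -0.0, 0.0]
ft_force: [0.1, -0.1, 1.3]
grip_width: 0.0599
grasp_force: 0.0
clock: 19.5
eef_pos: [0.5366, -0.2223, 0.0431]
tool_rot: [0.001, 1.0, 0.0, 0.002]
ft_force: [0.1, 3.6, 5.5]
grip_width: 0.0302
grasp_force: 59.1
shift [ 0.0055 -0.0006  0.0103] yaw 179.87 turn -0.0003 j [-0.39  0.54 -0.07  0.96  0.   -0.39] F [0.1 3.6 5.5] w 0.0302 g 59.1 t 19.5 p [ 0.5366 -0.2223  0.0431]
```

```bash

python3 -m inch '[[[0,0,0],[0.0137,-0.0377,0],1],[[0,0,0],[0.01,-0.0387,0],1],[[0,0,0],[0.0057,-0.0397,0],1],[[0,0,0],[0.002,-0.0397,0],1],[[0,0,0],[0,0,0],1],[[0,0,0],[0,0,0],1]]'
python3 -m inch '[[[0,0,0],[-0.002,-0.04,0],1],[[0,0,0],[-0.006,-0.0397,0],1],[[0,0,0],[-0.006,-0.022,0],1],[[0,0,0],[0,0,0],1],[[0,0,0],[0,0,0],1],[[0,0,0],[0,0,0],1]]'
python3 -c "
from h import *
to([.5304,-.3045,.04],180)
c=vision.camera('wrist');cv2.imwrite('pics/w8.png',c['img'][:,:,::-1])"
```

```text
clock: 20.0
eef_pos: [0.5216, -0.2649, 0.0427]
tool_rot: [-0.0, 1.0, 0.004, -0.003]
ft_force: [-11.7, 12.7, 19.5]
grip_width: 0.0306
grasp_force: 61.3
clock: 20.5
eef_pos: [0.522, -0.296, 0.0423]
tool_rot: [0.0, 1.0, 0.003, -0.007]
ft_force: [-19.9, 9.4, 21.8]
grip_width: 0.0301
grasp_force: 62.5
shift [-0.028  -0.0282  0.007 ] yaw 179.96 turn -0.0001 j [-0.52  0.59  0.02  1.02 -0.   -0.51] F [-19.9   9.4  21.8] w 0.0301 g 62.5 t 20.5 p [ 0.522  -0.296   0.0423]
```

View pics/w8.png

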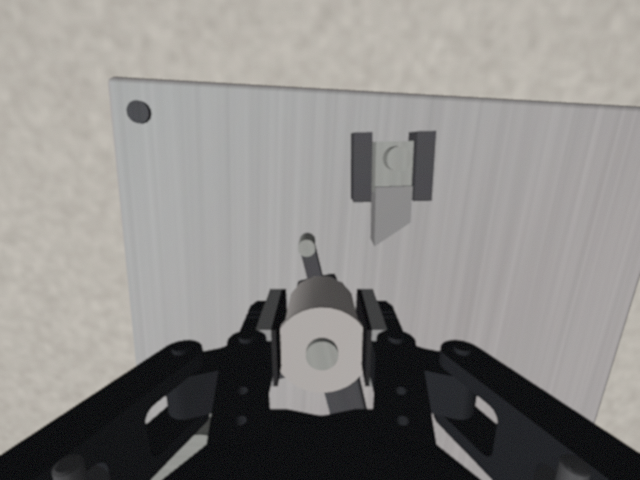

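```bash
python3 -m inch '[[[0,0,0],[0,0,0],1],[[0,0,0],[0,0,0],1]]'; python3 -c "
from h import *
c=vision.camera('wrist');print(proj(c,[.645,-.2688,.035]),proj(c,[.6426,-.2688,.035]))"
```

```text
clock: 20.72
eef_pos: [0.522, -0.296, 0.0423]
tool_rot: [0.0, 1.0, 0.003, -0.007]
ft_force: [-21.3, 9.5, 20.4]
grip_width: 0.0304
grasp_force: 62.5
[371.28207904 504.24763916] [371.44674004 500.90805878]
```

The arm is past the pawl, with the roller gripped at (321,350) and the tooth at (307,245) clear of the pawl at (393,190). I'll go on to about 0.71 rad and relieve the side force.

```bash

python3 -m inch '[[[0,0,0],[0.008,-0.016,-0.003],1],[[0,0,0],[0.006,-0.016,-0.003],1],[[0,0,0],[0,0,0],1],[[0,0,0],[0,0,0],1],[[0,0,0],[0,0,0],1]]'
python3 -c "
from h import *
to([.5304,-.3055,.04],180)
c=vision.camera('top');im=c['img']
m=np.hstack([cv2.resize(im[140:290,350:500],(480,480),interpolation=cv2.INTER_CUBIC)]);cv2.imwrite('pics/t9.png',m[:,:,::-1])"
```

```text
clock: 21.18
eef_pos: [0.523, -0.3044, 0.0425]
tool_rot: [-0.001, 1.0, 0.005, -0.002]
ft_force: [-5.4, 11.0, 5.4]
grip_width: 0.0302
grasp_force: 60.8
shift [-0.0246 -0.0038  0.008 ] yaw -179.93 turn 0.0002 j [-0.53  0.59  0.02  1.01  0.01 -0.53] F [-5.4 11.   5.4] w 0.0302 g 60.8 t 21.18 p [ 0.523  -0.3044  0.0425]
```

```bash

python3 -m inch '[[[0,0,0],[0,-0.009,0],1],[[0,0,0],[0,0,0],1],[[0,0,0],[0,0,0],1],[[0,0,0],[0,0,0],1],[[0,0,0],[0,0,0],1]]'
python3 -c "
from h import *
to([.5304,-.3055,.04],180)
c=vision.camera('wrist');im=c['img'].copy();t=vision.camera('top')['img']
cv2.imwrite('pics/c10.png',np.hstack([im[:,120:520],cv2.resize(t[140:300,360:493],(399,480),interpolation=cv2.INTER_CUBIC)])[:,:,::-1])"
```

```text
clock: 21.65
eef_pos: [0.5234, -0.3056, 0.0424]
tool_rot: [-0.002, 1.0, 0.006, -0.002]
ft_force: [-4.0, 15.0, 6.6]
grip_width: 0.0302
grasp_force: 60.9
shift [-0.0234  0.      0.008 ] yaw -179.79 turn 0.0006 j [-0.53  0.59  0.03  1.02  0.01 -0.54] F [-4.  15.   6.6] w 0.0302 g 60.9 t 21.65 p [ 0.5234 -0.3056  0.0424]
```

View pics/c10.png

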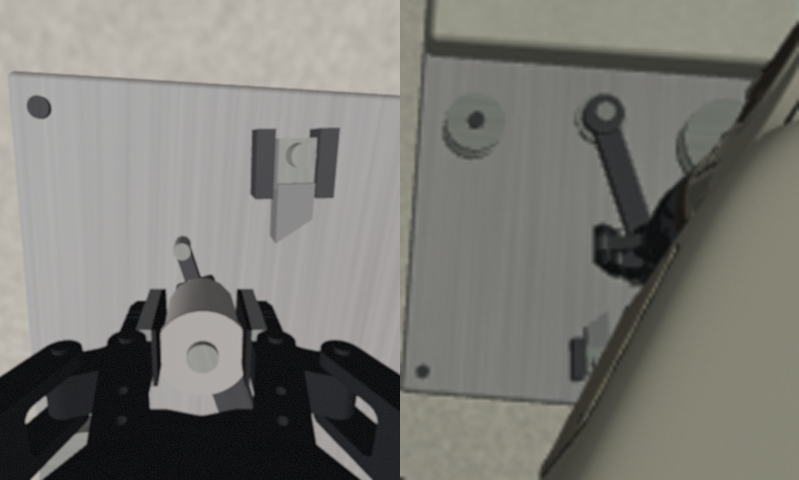

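```bash

python3 -m inch '[[[0,0,0],[-0.003,-0.009,0],1],[[0,0,0],[0,0,0],1],[[0,0,0],[0,0,0],1],[[0,0,0],[0,0,0],1],[[0,0,0],[0,0,0],1]]'
```

```text
clock: 22.17
eef_pos: [0.5239, -0.3083, 0.0424]
tool_rot: [-0.002, 1.0, 0.006, -0.003]
ft_force: [-4.9, 14.7, 5.6]
grip_width: 0.0302
grasp_force: 61.0
```

```bash
python3 -c "
from workcell import workorder
print(workorder.job_done())"
```

```text
the job is handed in; nothing more can be done
None
```

The job is handed in at about 22 s: the brush is flat in the long lane, the steel bracket is flat in the cross lane, and the gripper is holding the tensioner past its pawl at about 0.73 rad by my estimate (end stop 0.75), carrying the spring.

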